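# Clamp a valve block in the assembly fixture

## Task

Load the bare aluminium valve block into the assembly fixture: stand it flat on the plate in front of the brass-faced stop, centred on it, press it squarely and firmly, but not hard, home against the stop and let go. Then push the blue clamp handle down past its dead point, without forcing it against its end, so that the clamp stays locked with its pad holding the block. Leave the other things on the bench alone.

Things in the scene. Friction and masses are not known exactly. Their poses are not given: they have to be found in the camera images.
- block: Bare aluminium valve block, 40 mm (its x) by 60 mm (its y) by 40 mm high, about 0.36 kg, three dark ports on each 60 mm side. Origin at its centre, half-way up; z up. Either 40 mm end may face the stop. Home: pressed on the stop's brass face with about 10 N (at least 5, drag on the plate not counted; over 20 marks it). Seated, its centre is at x 0, z +20 mm of the stop.
- stop: Stop on the fixture plate: steel bracket and, before it, a brass face plate 44 mm wide, 28 mm high, on setting screws. z up, y points into the stop: push the block along +y. Origin on the plate's top, below the middle of the brass face's mean place; the face stands up to 4 mm before or behind it, set anew each time, rigid, not measured. A black pin with a weak spring (under 1 N) stands 2.5 mm out of it.
- handle_hinge (a point): Hinge of the blue clamp handle, 122 mm behind the stop's origin, 55 mm above the bench, axes as the stop's. The handle turns about x; open, it points up and away from the stop (+y, +z). The clamp arm swings down as the handle does and brings its pad onto the middle of the seated block's top.
- handle_grip (a point): Centre of the blue grip, 115 mm from the hinge. Grip 26 mm wide (x), from 65 to 140 mm from the hinge, 16 mm thick. Push its upper face, over and down; locked, it lies about level. From about 0.15 rad before the dead point the sprung pad resists with up to 8 to 16 N here (it varies), falling off at the dead point; then it goes the last 6 mm to its rigid end by itself or with a light push. Over 25 N bends it.
- handle (a joint): Angle of the handle: 0 fully open (1.07 rad above level), growing as it is pushed down; dead point at 1.00, locked at its end 1.05. Friction about holds it until the pad meets the block; let go between there and the dead point, it springs back.
- pad: Round black rubber pad, 22 mm across, on the end of the clamp arm; origin 8 mm above its pressing face.
- regulator: Bystander: loose pressure regulator, 46 mm square, 92 mm high with a blue cap; origin under its centre.
- solenoid: Bystander: loose solenoid valve, grey and black plastic, 36 by 62 by 46 mm high; origin under its centre.
- cylinder: Bystander: small pneumatic cylinder lying along its y, 32 mm square ends, 185 mm long with its rod; origin under its barrel.
- driver: Bystander: screwdriver with a green handle, 170 mm long.
- fittings_cup: Bystander: white plastic cup, 70 mm across, 50 mm high; origin under its centre.
- meter: Bystander: grey hand meter lying flat, 75 by 130 by 36 mm; origin under its centre.
- fixture: Fixed aluminium plate of the fixture, 12 mm thick on the bench, 130 mm (x) by 280 mm (y); carries the stop and clamp, with the same axes. Origin on the bench, 70 mm behind (+y of) the stop's origin; the plate reaches 100 mm from that origin on the block's side. The open clamp arm stands upright behind the stop, 175 mm high; above the stop's height no part of the clamp is nearer than 40 mm to the stop's origin.
Not all that is in view belongs to the job. What is shaped like the block but orange is not meant.

How it is judged:
On the way, in this order (a step that is already met when the one before it is completed fails the run):
1. the block stands flat, square and centred in front of the stop and is pressed home against it with at least 5 N for 0.3 s (contact force between block and stop above 5 N and z of block in the frame of stop below 0.0225 m and y of block in the frame of stop above -0.036 m and angle between the y axis of block and the y axis of stop, either way round below 0.06 rad and x of block in the frame of stop between -0.008 and 0.008 m), for 0.3 s.
2. the handle is past its dead point and the pad presses on the block with at least 10 N (value of joint handle above 1.02 rad and contact force between pad and block above 10 N), for 0.2 s.
At the end, for the whole second after the job is handed in: The handle is locked past its dead point (above 1.02 rad), the pad presses on the block with over 10 N, and the block stands flat on the plate at rest, still against the stop (pressing its sprung pin in with over 0.2 N), square within 0.06 rad and centred within 8 mm (all of step 2 and y of block in the frame of stop between -0.036 and -0.024 m and x of block in the frame of stop between -0.008 and 0.008 m and z of block in the frame of stop between 0.017 and 0.0225 m and angle between block's own z axis and vertical below 0.05 rad and angle between the y axis of block and the y axis of stop, either way round below 0.06 rad and linear speed of block below 0.01 m/s and contact force between block and stop above 0.2 N); the robot touches nothing.
It fails at once if the block is pressed on the stop with more than 20 N (contact force between block and stop above 20 N).
It fails at once if the robot pushes the handle with more than 25 N (contact force between any of the fingers, the arm and handle above 25 N).
It fails at once if a bystander is moved by more than 30 mm (distance of any of regulator, solenoid, cylinder, driver, fittings_cup, meter from where it was at the start of the episode above 0.03 m).
It also fails if it takes over 72 s, if anything falls off the work surface, if the arm or the gripper's body presses on something with over 40 N, if the wrist force passes 120 N, or if a joint passes its speed limit or range.

## Robot

A 7-joint arm with a two-finger parallel gripper is mounted at the origin on the work surface. World frame = base frame: x ahead of the robot, y to its left, z up, the work surface at z = 0. Lengths are in m, angles in rad, forces in N, time in s.
With the tool pointing down it reaches from about 0.4 to 0.85 m from the base axis. Payload 10.4 kg.
Tool frame: the origin (TCP) lies on the centre line of the jaws, within the pads' length; the fingertips stand 22 mm ahead of it and the grasp point (between the pads) lies 3 mm ahead of it; z points along the fingers, y is the direction in which the jaws open and shut (so a half turn about z gives the same grasp; the last joint's range is limited). The gripper opens to 85 mm and grips with 20 to 120 N. Pads are 22 mm wide; open, the fingers measure 114 mm over their backs; the gripper's body (76 mm by 85 mm) begins 54 mm behind the grasp point. The pads swing forward as they close: fully open they stand 13 mm farther back than shut.
Start: joints at [1.182, 0.332, -0.065, 1.46, 0.022, 1.35, -0.088], TCP at [0.224, -0.584, 0.253] pointing down, gripper open.
Joint ranges: [-2.6, 2.6], [-0.5, 2.12], [-1.47, 1.34], [0.16, 2.42], [-1.27, 4.41], [0.06, 2.06], [-2.6, 2.6]. Speed limits (rad/s): [2.22, 2.22, 2.79, 2.79, 3.14, 3.14, 3.14].

## Interface

Orientations are given as a unit quaternion [x, y, z, w].
In Python, from workcell import manip gives the robot as it stands. The module is installed in compiled form; this text tells all that it offers.
- The arm moves only by the shell command python3 -m crank 'ROWS' [FORCE]. ROWS is JSON, a list of rows, each a list of 3 entries, a list of its own where there are three numbers: the opening, from -1 (shut) to 1 (fully open), then the shift along the tool's x, y, z normalised to -1 to 1, where 1 is 80 mm, then the turn, a rotation vector about the tool's x, y, z normalised to -1 to 1, where 1 is pi/4 rad. In form: [[jaw, [tx, ty, tz], [ax, ay, az]], ...]. A call has exactly 5 rows; each row shifts and turns the commanded pose from where the row before left it, along the tool's axes as they then stand; what a row does not reach is not made up. A row lasts 1/10 s, in which the tool goes at most 50 mm and 8.59 degrees, less where a joint would pass 70% of its speed; a pose out of reach is approached as far as the arm can. A call with a number of a shift or a turn outside -1 to 1 is refused whole. A call with a gripper value outside its range is refused whole. The fingers move at their own pace and stop on an object; FORCE is the grip in N (left out, the last holds). Time passes only in rows, so rows that do not move let the fingers close, or fill a call up. It gives the time, the measured TCP pose, the force and the opening at its end, in the units of the state.
- manip.get_obs(): the state, without advancing time (a new reading comes with each control period).
- manip.camera(name): name is "scene" or "top" or "wrist"; returns the picture (384x512x3 uint8, blue, green, red); there is no depth.
- manip.camera_info(name): a dict with "K" (3x3 intrinsics, pixels), "k1" (the pictures are not rectified: a ray, as slopes to the right and down, at radius r is drawn at 1 + k1 r^2 times it, then the intrinsics apply), "camera_from_world" (4x4, takes a point from world to camera coordinates); the wrist camera has in their place "mount" (4x4, takes a point from camera to tool coordinates, whose origin is the TCP and whose axes are the flange's). Camera axes: x right, y down, z forward; pixel columns grow to the right and rows downward; lengths in m; the calibration is good to about 2 mm. A picture is of the moment at which its call begins: read the wrist's pose just before it. camera_info takes no time and is no camera call.
- manip.hand_in(): hands the job in, once; it reports no verdict.
The state is a dict: "clock": time; "joint_pos": joint angles; "joint_velocities": joint speeds; "tau": joint torques, N m; "position": TCP position; "ee_rot": TCP orientation; "ft_force": force on the tool from outside, world axes, zero at the start; "torque": the same for the moment, N m; "grip_width": opening from 0.0 (shut) to 1.0 (fully open).
Only numpy, scipy, OpenCV 4.12 (cv2) and the standard library are available. Lean on these libraries where they do the work, as an engineer would, in place of code of your own. Each camera call takes 0.05 s, during which the arm holds its last target.

## Working session

There is one attempt and no reset: what is moved stays moved. The work goes in short steps, Python scripts to look and compute and a shell command to move; the robot and the scene stay as the last step left them, time stands still between calls to the robot, and variables do not carry over. Pictures are saved under pics/ and viewed, and the job is handed in when it is done.

```bash
mkdir -p pics; ls; python3 - <<'E'
from workcell import manip
import cv2,numpy as np
np.set_printoptions(precision=4,suppress=True)
print(manip.get_obs())
for n in ("scene","top","wrist"):
    print(n,manip.camera_info(n))
    cv2.imwrite(f"pics/{n}0.png",manip.camera(n))
E
```

```text
pics
{'clock': 0.0, 'joint_pos': array([ 1.1824,  0.3329, -0.0647,  1.4609,  0.0216,  1.3499, -0.0885]), 'joint_velocities': array([-0.0009,  0.0007,  0.0017,  0.0001,  0.0006,  0.0005, -0.0002]), 'tau': array([  0.0006, -62.5449,   0.0497, -39.1605,   0.0162,   0.0099,
        -0.    ]), 'position': array([ 0.2235, -0.5833,  0.2525]), 'ee_rot': array([ 0.9833,  0.1819, -0.0002, -0.0007]), 'ft_force': array([-0.1445, -1.0637,  0.4656]), 'torque': array([-0.0526,  0.0079, -0.0147]), 'grip_width': 0.9982208078607215}
scene {'K': array([[470.6107,   0.    , 249.7147],
       [  0.    , 470.6107, 189.1163],
       [  0.    ,   0.    ,   1.    ]]), 'k1': -0.06999388757234376, 'camera_from_world': array([[ 0.7315,  0.6817, -0.0142, -0.3556],
       [ 0.409 , -0.4553, -0.7908, -0.173 ],
       [-0.5456,  0.5727, -0.6119,  2.2083],
       [ 0.    ,  0.    ,  0.    ,  1.    ]])}
top {'K': array([[467.0397,   0.    , 259.0825],
       [  0.    , 467.0397, 188.5877],
       [  0.    ,   0.    ,   1.    ]]), 'k1': -0.06460590826449376, 'camera_from_world': array([[-0.0089, -0.9998, -0.0172, -0.0327],
       [-0.9842,  0.0118, -0.1766,  0.5649],
       [ 0.1767,  0.0154, -0.9841,  1.6511],
       [ 0.    ,  0.    ,  0.    ,  1.    ]])}
wrist {'K': array([[281.9747,   0.    , 250.4101],
       [  0.    , 281.9747, 189.3761],
       [  0.    ,   0.    ,   1.    ]]), 'k1': -0.054456235732291455, 'mount': array([[ 0.0003, -0.9659, -0.2589,  0.0661],
       [ 1.    ,  0.0003, -0.    ,  0.0007],
       [ 0.0001, -0.2589,  0.9659, -0.1203],
       [ 0.    ,  0.    ,  0.    ,  1.    ]])}
```

View pics/scene0.png

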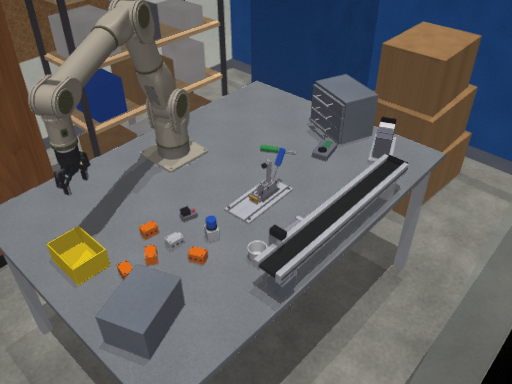

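View pics/top0.png

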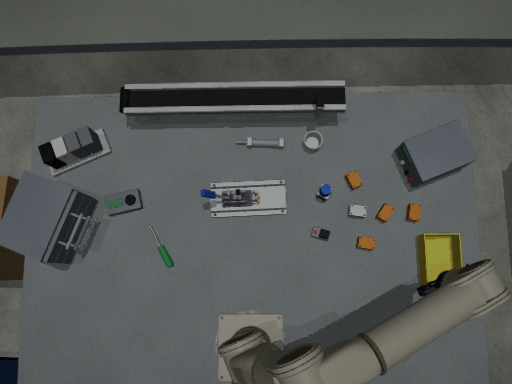

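View pics/wrist0.png

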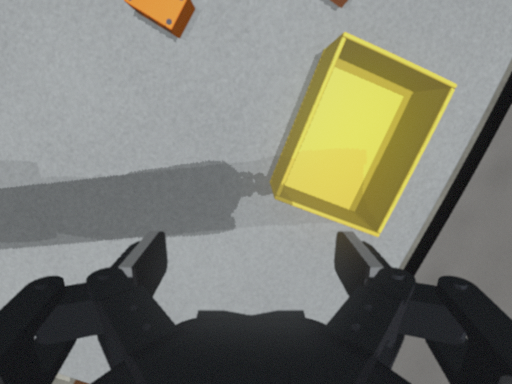

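The scene shows a bare grey block at about (357,211) in the top view, four orange look-alikes at (354,180), (385,213), (414,212) and (366,243), and the fixture at (248,198) with its handle towards image left, which is +y. Next I'll enlarge these areas.

```bash
cat > h.py <<'E'
import numpy as np,cv2
from scipy.spatial.transform import Rotation as R
from workcell import manip
np.set_printoptions(precision=4,suppress=True)
def ray(name,uv,T=None):
    """origin, dir (world) for pixel; T= camera->world for wrist"""
    ci=manip.camera_info(name);K=ci["K"]
    p=cv2.undistortPoints(np.array([[uv]],float),K,np.array([ci["k1"],0,0,0,0]))[0,0]
    if name!="wrist": T=np.linalg.inv(ci["camera_from_world"])
    d=T[:3,:3]@np.array([p[0],p[1],1]);return T[:3,3],d/np.linalg.norm(d)
def wT(obs):
    T=np.eye(4);T[:3,:3]=R.from_quat(obs["ee_rot"]).as_matrix();T[:3,3]=obs["position"]
    return T@manip.camera_info("wrist")["mount"]
def onz(name,uv,z,T=None):
    o,d=ray(name,uv,T);return o+d*(z-o[2])/d[2]
def tri(rays):
    A=np.zeros((3,3));b=np.zeros(3)
    for o,d in rays:
        P=np.eye(3)-np.outer(d,d);A+=P;b+=P@o
    x=np.linalg.solve(A,b);return x,[np.linalg.norm((np.eye(3)-np.outer(d,d))@(x-o)) for o,d in rays]
def proj(name,X,T=None):
    ci=manip.camera_info(name);C=np.linalg.inv(T) if T is not None else ci["camera_from_world"]
    x=C[:3,:3]@np.array(X,float)+C[:3,3]
    return cv2.projectPoints(x.reshape(1,1,3),np.zeros(3),np.zeros(3),ci["K"],np.array([ci["k1"],0,0,0,0]))[0].ravel()
def crop(im,x,y,w,h,s,fn):
    cv2.imwrite(fn,cv2.resize(im[y:y+h,x:x+w],None,fx=s,fy=s,interpolation=cv2.INTER_CUBIC))
E
python3 - <<'E'
from h import *
t=cv2.imread("pics/top0.png");s=cv2.imread("pics/scene0.png")
crop(t,195,165,240,90,3.3,"pics/t1.png")
crop(s,215,135,130,110,6,"pics/s1.png")
E
```

```text
(no output)
```

View pics/t1.png

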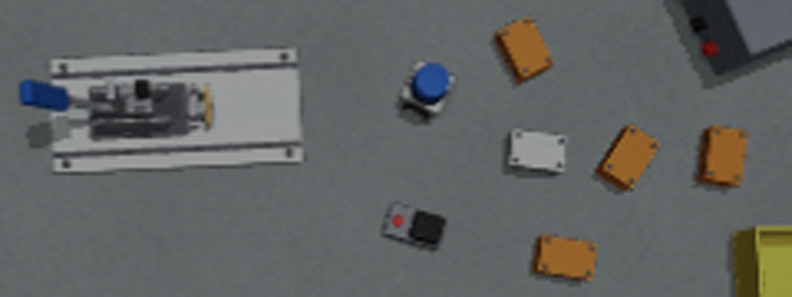

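View pics/s1.png

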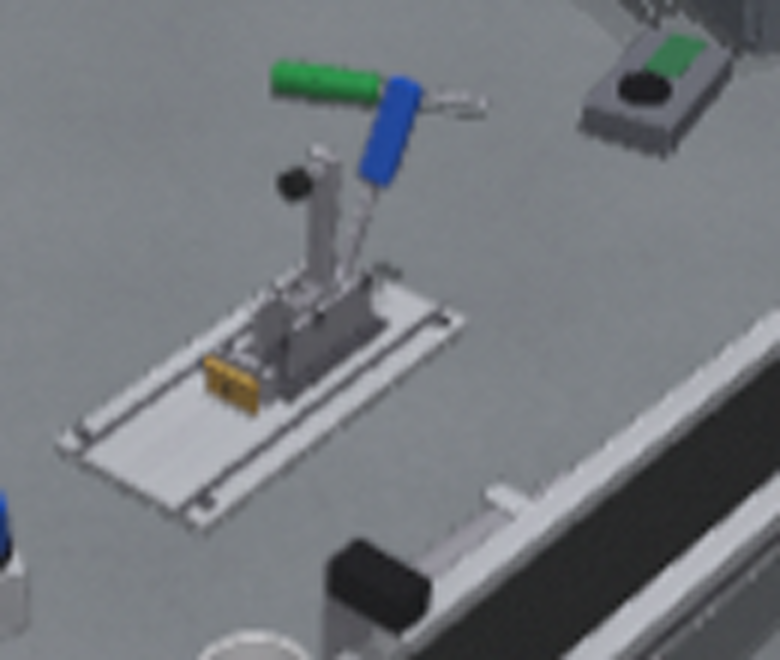

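The crop confirms the bare grey block at about (357,211): light grey body, four screws, aspect 60x40. The other four block shapes are orange. Now I'll measure the plate and the block.

```bash
python3 - <<'E'
from h import *
t=cv2.imread("pics/top0.png")
hsv=cv2.cvtColor(t,cv2.COLOR_BGR2HSV)
def mask(x,y,w,h,thr):
    m=np.zeros(t.shape[:2],np.uint8); g=t.min(2); m[y:y+h,x:x+w]=(g[y:y+h,x:x+w]>thr)*255
    c,_=cv2.findContours(m,cv2.RETR_EXTERNAL,cv2.CHAIN_APPROX_NONE); return np.vstack([a for a in c if len(a)>8])
print(t[211,350:366].min(1),t[198,265:290].min(1),t[190:225,357].min(1))
for nm,b,z,thr in (("plate",(207,172,85,55),.012,125),("block",(343,198,30,30),.04,125)):
    c=mask(*b,thr).reshape(-1,2)
    P=np.array([onz("top",p,z)[:2] for p in c])
    r=cv2.minAreaRect((P*1000).astype(np.float32)); print(nm,r,cv2.minAreaRect(c.astype(np.float32)))
    print(cv2.boxPoints(r))
E
```

```text
[132 152 151 151 152 152 151 152 152 151 151 152 151 152 151 151] [153 151 152 151 150 151 151 151 151 150 151 150 151 152 151 151 152 152
 151 151 130  83  96  96  96] [ 97  96  96  95  96  96  97  95  95  95  95  96  94  95  95 150 151 150
 148 151 151 152 152 152 152 151  45  62  69  96  97  97  96  97  97]
plate ((537.2102661132812, 3.4214019775390625), (128.19088745117188, 277.91021728515625), 2.138087034225464) ((247.92164611816406, 197.89405822753906), (34.08142852783203, 74.93528747558594), 87.20729064941406)
[[ 467.9753  139.8885]
 [ 478.3436 -137.8282]
 [ 606.4452 -133.0457]
 [ 596.0769  144.671 ]]
block ((483.12249755859375, -395.2488708496094), (54.65697479248047, 36.94954299926758), 87.5877456665039) ((357.5, 210.0), (10.0, 15.0), 90.0)
[[ 463.5139 -421.7755]
 [ 500.4307 -423.3307]
 [ 502.7311 -368.7222]
 [ 465.8143 -367.167 ]]
```

```bash
cat >> h.py <<'E'
def quat_yaw(a):
    """tool pointing down, tool x at world yaw a (rad)"""
    x=np.array([np.cos(a),np.sin(a),0]);z=np.array([0,0,-1.]);return R.from_matrix(np.c_[x,np.cross(z,x),z])
def plan(p0,q0,p1,q1,n):
    """n tool-frame moves, normalised"""
    r0=q0;rv=(q0.inv()*q1).as_rotvec()/n;p=np.array(p0);d=(np.array(p1)-p)/n
    for i in range(n):
        print(np.round(r0.inv().apply(d)/.08,3).tolist(),np.round(rv/(np.pi/4),3).tolist()); r0=r0*R.from_rotvec(rv)
    print("per row mm",np.linalg.norm(d)*1000,"deg",np.degrees(np.linalg.norm(rv)))
def cur():
    o=manip.get_obs();return o["position"],R.from_quat(o["ee_rot"])
E
python3 - <<'E'
from h import *
s=cv2.imread("pics/scene0.png");crop(s,30,110,90,90,6,"pics/g.png")
p,q=cur();print(q.as_matrix())
plan(p,q,[.483,-.395,.22],quat_yaw(np.radians(88)),10)
E
```

```text
[[ 0.9338  0.3577 -0.0004]
 [ 0.3577 -0.9338  0.001 ]
 [-0.     -0.0011 -1.    ]]
[0.387, -0.104, 0.041] [-0.0, -0.0, -0.149]
[0.397, -0.058, 0.041] [-0.0, -0.0, -0.149]
[0.401, -0.011, 0.041] [-0.0, -0.0, -0.149]
[0.399, 0.036, 0.041] [-0.0, -0.0, -0.149]
[0.392, 0.082, 0.041] [-0.0, -0.0, -0.149]
[0.38, 0.127, 0.041] [-0.0, -0.0, -0.149]
[0.363, 0.171, 0.041] [-0.0, -0.0, -0.149]
[0.34, 0.212, 0.041] [-0.0, -0.0, -0.149]
[0.313, 0.25, 0.041] [-0.0, -0.0, -0.149]
[0.282, 0.285, 0.041] [-0.0, -0.0, -0.149]
per row mm 32.23645883102703 deg 6.703811171378862
```

View pics/g.png

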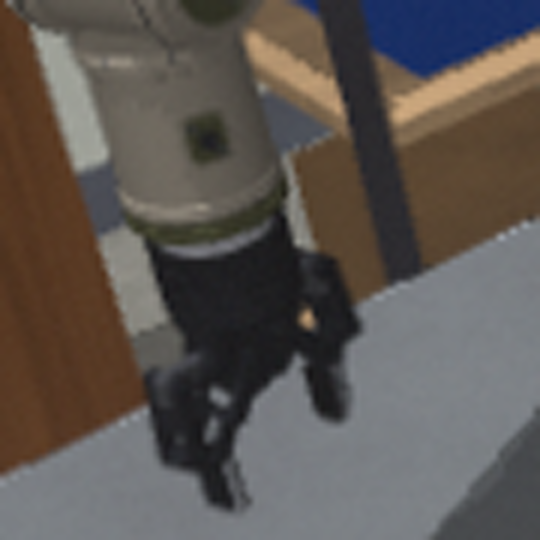

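The enlarged gripper shows no camera housing, only fingers and body. Moving over the block.

```bash
python3 -m crank '[[1,[0.387,-0.104,0.04],[0,0,-0.149]],[1,[0.397,-0.058,0.04],[0,0,-0.149]],[1,[0.401,-0.011,0.04],[0,0,-0.149]],[1,[0.399,0.036,0.04],[0,0,-0.149]],[1,[0.392,0.082,0.04],[0,0,-0.149]]]' 40
python3 -m crank '[[1,[0.38,0.127,0.04],[0,0,-0.149]],[1,[0.363,0.171,0.04],[0,0,-0.149]],[1,[0.34,0.212,0.04],[0,0,-0.149]],[1,[0.313,0.25,0.04],[0,0,-0.149]],[1,[0.282,0.285,0.04],[0,0,-0.149]]]'
python3 - <<'E'
from h import *
o=manip.get_obs();im=manip.camera("wrist");cv2.imwrite("pics/w1.png",im)
np.save("w1.npy",wT(o));print(o["clock"],o["joint_pos"],o["ft_force"],np.degrees(np.arctan2(*R.from_quat(o["ee_rot"]).as_matrix()[[1,0],0])))
E
```

```text
clock: 0.65
position: [0.3542, -0.4885, 0.237]
ee_rot: [0.888, 0.46, -0.0, -0.0]
ft_force: [-0.0, 0.0, -1.4]
grip_width: 0.995
clock: 1.15
position: [0.4839, -0.3944, 0.221]
ee_rot: [0.718, 0.696, -0.0, -0.0]
ft_force: [0.7, -0.1, -0.8]
grip_width: 1.001
1.15 [ 0.9035  0.3754 -0.3775  1.4913  0.1406  1.302   0.4825] [ 0.7184 -0.06   -0.7579] 88.27882187421575
```

View pics/w1.png

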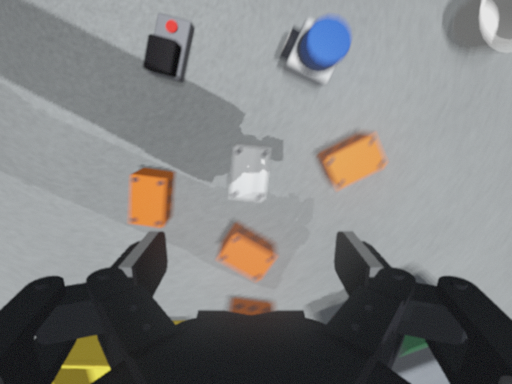

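```bash
python3 - <<'E'
from h import *
im=cv2.imread("pics/w1.png");crop(im,210,125,80,95,6,"pics/w1c.png")
T=np.load("w1.npy")
for P in ([.4839,-.3944,0.04],[.463,-.424,.04],[.500,-.4235,.04],[.5027,-.3687,.04],[.4658,-.367,.04]): print(proj("wrist",P,T))
E
```

```text
[249.6374 175.4937]
[231.7866 201.9001]
[264.8238 200.5371]
[266.4878 151.4722]
[231.9217 150.9117]
```

View pics/w1c.png

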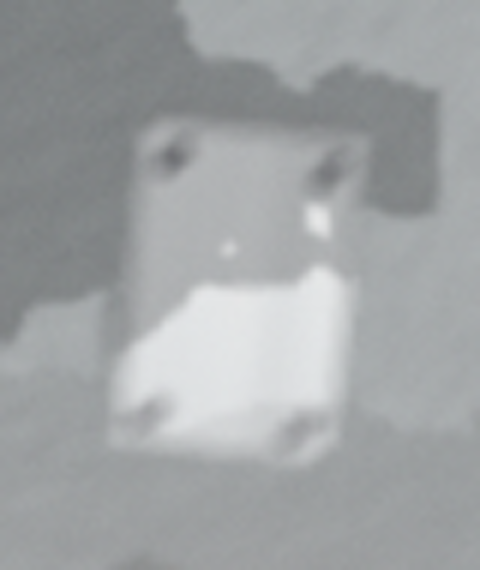

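```bash
python3 - <<'E'
from h import *
T=np.load("w1.npy")
for nm,pts in (("screws",[(174,155),(325,172),(300,430),(150,412)]),("corners",[(137,120),(370,138),(338,462),(110,440)])):
    P=np.array([onz("wrist",(a/6+210-.4,b/6+125-.4),.04,T)[:2] for a,b in pts])
    v=(P[0]+P[1]-P[2]-P[3]);print(nm,P.tolist(),P.mean(0),"yaw",np.degrees(np.arctan2(v[1],v[0])),np.linalg.norm(P[0]-P[1]),np.linalg.norm(P[1]-P[2]))
E
```

```text
screws [[0.4729533647450971, -0.3667071549125349], [0.49975733573491965, -0.37053846659629175], [0.4942668439591933, -0.418350763252527], [0.46659653457724815, -0.4140567852702407]] [ 0.4834 -0.3924] yaw 82.90339291908062 0.02707640688941835 0.048126512563068234
corners [[0.4666502714946821, -0.3603103691781137], [0.5078563754045755, -0.3647162424843116], [0.5012213760598898, -0.424782112660645], [0.4589195489189813, -0.41924128129852295]] [ 0.4837 -0.3923] yaw 83.116358467974 0.04144097874113499 0.060431216902724315
```

The wrist view puts the block at (483.5,-393) mm with yaw 83°, and it measures 41x60 mm as it should. The top view gave (483,-395). I'll descend and grip 10 mm behind the centre.

```bash
python3 - <<'E'
from h import *
p,q=cur();plan(p,q,[.4823,-.403,.034],quat_yaw(np.radians(83)),5)
E
```

```text
[-0.036, -0.016, 0.466] [0.0, -0.001, 0.027]
[-0.036, -0.015, 0.466] [0.0, -0.001, 0.027]
[-0.036, -0.014, 0.466] [0.0, -0.001, 0.027]
[-0.036, -0.013, 0.466] [0.0, -0.001, 0.027]
[-0.036, -0.012, 0.466] [0.0, -0.001, 0.027]
per row mm 37.38599435970967 deg 1.216592783800923
```

```bash
python3 - <<'E'
from h import *
o=manip.get_obs();print(o["position"],o["joint_velocities"])
E
```

```text
[ 0.4885 -0.3891  0.2203] [ 0.0122 -0.0193  0.0057  0.025  -0.0427  0.0008 -0.1   ]
```

The arm was still settling when I took that picture, so I'll measure again at rest.

```bash
python3 - <<'E'
from h import *
o=manip.get_obs();im=manip.camera("wrist");cv2.imwrite("pics/w2.png",im)
np.save("w2.npy",wT(o));print(manip.get_obs()["position"])
crop(im,210,125,80,95,6,"pics/w2c.png")
E
```

```text
[ 0.4868 -0.3906  0.2205]
```

View pics/w2c.png

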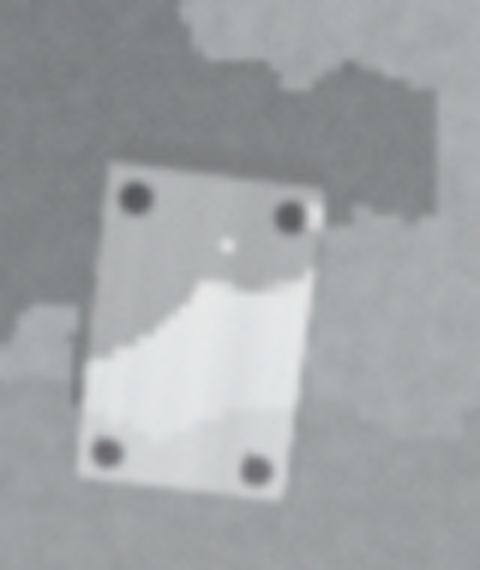

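```bash
python3 - <<'E'
from h import *
T=np.load("w2.npy")
for nm,pts in (("screws",[(136,198),(290,217),(257,470),(107,452)]),("corners",[(109,162),(325,188),(282,500),(78,475)])):
    P=np.array([onz("wrist",(a/6+210-.4,b/6+125-.4),.04,T)[:2] for a,b in pts])
    v=(P[0]+P[1]-P[2]-P[3]);print(nm,P.mean(0),"yaw",np.degrees(np.arctan2(v[1],v[0])),np.linalg.norm(P[0]-P[1]),np.linalg.norm(P[1]-P[2]))
p,q=cur();print(p);plan(p,q,[.4823,-.403,.034],quat_yaw(np.radians(82)),5)
E
```

```text
screws [ 0.481  -0.3941] yaw 81.89624376917172 0.027759682161010022 0.047850993959040716
corners [ 0.4811 -0.3938] yaw 82.1161539397954 0.03874387525284911 0.059064516773441184
[ 0.4868 -0.3906  0.2205]
[-0.033, -0.011, 0.466] [0.0, -0.001, 0.029]
[-0.033, -0.01, 0.466] [0.0, -0.001, 0.029]
[-0.033, -0.009, 0.466] [0.0, -0.001, 0.029]
[-0.032, -0.009, 0.466] [0.0, -0.001, 0.029]
[-0.032, -0.008, 0.466] [0.0, -0.001, 0.029]
per row mm 37.393687277263524 deg 1.3250792180889244
```

```bash
python3 -m crank '[[1,[-0.055,-0.02,0.45],[0,0,0.05]],[1,[-0.055,-0.02,0.45],[0,0,0.05]],[1,[-0.055,-0.02,0.45],[0,0,0.04]],[1,[0,0,0],[0,0,0]],[1,[0,0,0],[0,0,0]]]'
python3 - <<'E'
from h import *
p,q=cur();print(p,manip.get_obs()["joint_velocities"]);plan(p,q,[.4797,-.404,.034],quat_yaw(np.radians(82)),1)
E
```

```text
clock: 1.75
position: [0.4772, -0.4082, 0.1139]
ee_rot: [0.756, 0.654, -0.0, -0.0]
ft_force: [0.6, 1.0, 1.1]
grip_width: 1.003
[ 0.4772 -0.4082  0.1139] [-0.0037 -0.0319 -0.0144 -0.0361  0.      0.0018  0.0021]
[0.057, 0.024, 0.998] [-0.001, -0.001, -0.006]
per row mm 80.01044081663349 deg 0.286849606348201
```

```bash
python3 -m crank '[[1,[0.057,0.024,0.25],[0,0,0]],[1,[0,0,0.3],[0,0,0]],[1,[0,0,0.3],[0,0,0]],[1,[0,0,0.14],[0,0,0]],[1,[0,0,0],[0,0,0]]]'
python3 - <<'E'
from h import *
p,q=cur();print(p,manip.get_obs()["joint_velocities"]);plan(p,q,[.4797,-.404,.034],quat_yaw(np.radians(82)),1)
o=manip.get_obs();cv2.imwrite("pics/w3.png",manip.camera("wrist"))
E
```

```text
clock: 2.25
position: [0.4801, -0.4039, 0.0345]
ee_rot: [0.756, 0.654, 0.0, -0.0]
ft_force: [0.0, 0.3, -0.5]
grip_width: 1.0
[ 0.4801 -0.4039  0.0345] [ 0.0044 -0.0247 -0.0041 -0.0218 -0.0046  0.0189  0.0025]
[-0.002, -0.004, 0.006] [-0.0, -0.0, -0.006]
per row mm 0.6401088119095599 deg 0.2714208604583367
```

View pics/w3.png

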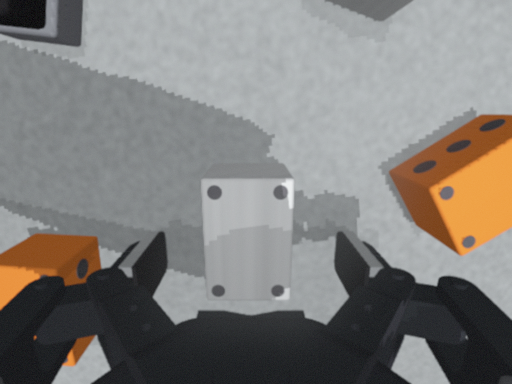

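The block is centred between the open jaws at about (250,240) and square to them. Closing now.

```bash
python3 -m crank '[[-1,[0,0,0],[0,0,0]],[-1,[0,0,0],[0,0,0]],[-1,[0,0,0],[0,0,0]],[-1,[0,0,0],[0,0,0]],[-1,[0,0,0],[0,0,0]]]' 40
python3 -m crank '[[-1,[0,0,0],[0,0,0]],[-1,[0,0,0],[0,0,0]],[-1,[0,0,-0.1],[0,0,0]],[-1,[0,0,-0.2],[0,0,0]],[-1,[0,0,-0.2],[0,0,0]]]'

```

```text
clock: 2.8
position: [0.4801, -0.4043, 0.0351]
ee_rot: [0.756, 0.654, -0.0, 0.001]
ft_force: [-2.2, 1.1, 6.4]
grip_width: 0.46
clock: 3.3
position: [0.4798, -0.4037, 0.0753]
ee_rot: [0.756, 0.654, 0.0, -0.0]
ft_force: [0.8, -0.7, -4.5]
grip_width: 0.459
```

```bash
python3 -m crank '[[-1,[0,0,-0.5],[0,0,0]],[-1,[0,0,-0.5],[0,0,0]],[-1,[0,0,-0.4],[0,0,0]],[-1,[0,0,0],[0,0,0]],[-1,[0,0,0],[0,0,0]]]'
python3 - <<'E'
from h import *
p,q=cur();print(p);plan(p,q,[.539,-.16,.22],quat_yaw(np.radians(92)),8)
E
```

```text
clock: 3.8
position: [0.4801, -0.404, 0.1873]
ee_rot: [0.756, 0.654, 0.0, 0.001]
ft_force: [0.4, -0.5, -4.5]
grip_width: 0.465
[ 0.4801 -0.404   0.1873]
[0.39, 0.036, -0.051] [0.0, 0.0, -0.029]
[0.39, 0.045, -0.051] [0.0, 0.0, -0.029]
[0.388, 0.054, -0.051] [0.0, 0.0, -0.029]
[0.387, 0.062, -0.051] [0.0, 0.0, -0.029]
[0.386, 0.071, -0.051] [0.0, 0.0, -0.029]
[0.384, 0.08, -0.051] [0.0, 0.0, -0.029]
[0.382, 0.088, -0.051] [0.0, 0.0, -0.029]
[0.38, 0.097, -0.051] [0.0, 0.0, -0.029]
per row mm 31.638793616653263 deg 1.2859679719346284
```

```bash
python3 -m crank '[[-1,[0.39,0.036,-0.05],[0,0,-0.029]],[-1,[0.39,0.045,-0.05],[0,0,-0.029]],[-1,[0.388,0.054,-0.05],[0,0,-0.029]],[-1,[0.387,0.062,-0.05],[0,0,-0.029]],[-1,[0.386,0.071,-0.05],[0,0,-0.029]]]'
python3 -m crank '[[-1,[0.384,0.08,-0.05],[0,0,-0.029]],[-1,[0.382,0.088,-0.05],[0,0,-0.029]],[-1,[0.38,0.097,-0.05],[0,0,-0.029]],[-1,[0,0,0],[0,0,0]],[-1,[0,0,0],[0,0,0]]]'
python3 -m crank '[[-1,[0,0,0],[0,0,0]],[-1,[0,0,0],[0,0,0]],[-1,[0,0,0],[0,0,0]],[-1,[0,0,0],[0,0,0]],[-1,[0,0,0],[0,0,0]]]'
python3 - <<'E'
from h import *
o=manip.get_obs();im=manip.camera("wrist");cv2.imwrite("pics/w4.png",im)
np.save("w4.npy",wT(o));print(o["position"],o["joint_velocities"])
cv2.imwrite("pics/t4.png",manip.camera("top"))
E
```

```text
clock: 4.3
position: [0.517, -0.248, 0.206]
ee_rot: [0.717, 0.697, -0.0, -0.0]
ft_force: [0.5, 0.5, -3.1]
grip_width: 0.458
clock: 4.8
position: [0.5387, -0.1575, 0.2181]
ee_rot: [0.692, 0.722, -0.0, -0.0]
ft_force: [0.6, -0.6, -3.7]
grip_width: 0.461
clock: 5.3
position: [0.5385, -0.1601, 0.2181]
ee_rot: [0.694, 0.72, -0.0, 0.0]
ft_force: [0.8, -0.6, -3.3]
grip_width: 0.459
[ 0.5385 -0.1601  0.2181] [-0.0007 -0.0003 -0.004   0.0008  0.0002 -0.0007 -0.0011]
```

View pics/w4.png

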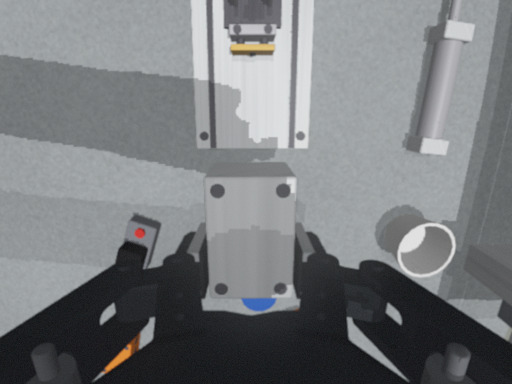

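The block is held square at about (250,235). The brass face is ahead at about (252,47), with its black pin under it at (252,54) and the plate's front corners at (195,148) and (309,148).

```bash
python3 - <<'E'
from h import *
im=cv2.imread("pics/w4.png");crop(im,185,0,135,160,3.75,"pics/w4c.png")
h=cv2.cvtColor(im,cv2.COLOR_BGR2HSV);m=cv2.inRange(h,(12,110,60),(35,255,255));m[100:]=0
n,l,st,c=cv2.connectedComponentsWithStats(m);print(st,c)
E
```

```text
[[     0      0    512    384 196337]
 [   231     44     42     10    271]] [[255.5084 191.6984]
 [249.4096  47.738 ]]
```

View pics/w4c.png

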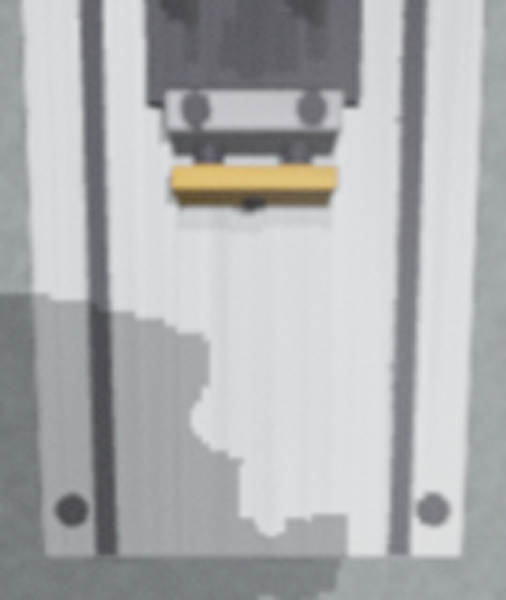

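```bash
python3 - <<'E'
from h import *
T=np.load("w4.npy");f=lambda a,b,z:onz("wrist",(a/3.75+185-.37,b/3.75-.37),z,T)[:2]
A,B=f(173,191,.04),f(336,190,.04);print("brass top front",A,B,np.linalg.norm(A-B),(A+B)/2)
pts=[f(*p,.012) for p in((45,555),(463,555),(23,0),(484,0),(71,510),(432,509))];print(np.array(pts))
for i,j in((0,2),(1,3)):
    v=pts[j]-pts[i];print("yaw",np.degrees(np.arctan2(v[1],v[0])))
v=pts[1]-pts[0];print("front",np.degrees(np.arctan2(v[1],v[0])),np.linalg.norm(v),(pts[0]+pts[1])/2)
v=pts[5]-pts[4];print("screws",np.degrees(np.arctan2(v[1],v[0])))
# block held: top corners in w4
p,q=cur();print("tool yaw",np.degrees(np.arctan2(q.as_matrix()[1,0],q.as_matrix()[0,0])))
im=cv2.imread("pics/t4.png");crop(im,200,165,130,70,6,"pics/t4c.png")
E
```

```text
brass top front [ 0.5154 -0.0351] [ 0.558  -0.0333] 0.04258211618252656 [ 0.5367 -0.0342]
[[ 0.4762 -0.135 ]
 [ 0.605  -0.1302]
 [ 0.4706  0.0193]
 [ 0.5984  0.0242]
 [ 0.4843 -0.121 ]
 [ 0.5943 -0.1166]]
yaw 92.09367704084292
yaw 92.44830677738098
front 2.1420272381452246 0.1288755424466915 [ 0.5406 -0.1326]
screws 2.2980272779439264
tool yaw 92.13661056931205
```

```bash
python3 - <<'E'
from h import *
im=cv2.imread("pics/w4.png");T=np.load("w4.npy");p,q=cur()
g=cv2.cvtColor(im,cv2.COLOR_BGR2GRAY)
c=[]
for x,y in((217,190),(283,190),(280,289),(221,289)):
    w=g[y-9:y+10,x-9:x+10].astype(float);m=np.clip(105-w,0,None);Y,X=np.mgrid[y-9:y+10,x-9:x+10];c.append(((X*m).sum()/m.sum(),(Y*m).sum()/m.sum()))
print(c)
P=np.array([onz("wrist",a,p[2]+.005,T) for a in c]);L=q.inv().apply(P-p);print(L*1000,L.mean(0)*1000)
v=L[0]+L[1]-L[2]-L[3];print("yaw in tool",np.degrees(np.arctan2(v[1],v[0])))
# TCP target for block center at stop (0,-45)
a=np.radians(2.2);ex=np.array([np.cos(a),np.sin(a)]);ey=np.array([-np.sin(a),np.cos(a)]);o=np.array([.5368,-.0327])
off=L.mean(0)[:2]
for yy in(-.055,-.045):
    t=o+ey*yy-(off[0]*ey+off[1]*ex);print(t)
    plan(p,q,[t[0],t[1],.056],quat_yaw(np.radians(92.2)),1)
E
```

```text
[(np.float64(216.9097169089518), np.float64(190.46939556235654)), (np.float64(282.6581151832461), np.float64(190.38429319371727)), (np.float64(279.2672082086362), np.float64(287.5981188542112)), (np.float64(220.79492242595205), np.float64(288.6496473906911))]
[[ 33.4795 -13.3672  -5.0004]
 [ 33.5162  14.5073  -5.0012]
 [-13.8955  14.4156  -5.0001]
 [-14.47   -13.119   -4.9993]] [ 9.6576  0.6092 -5.0002]
yaw in tool -0.09407712150770359
[ 0.5387 -0.0973]
[0.783, 0.031, 2.026] [-0.0, 0.0, -0.001]
per row mm 173.76902929737292 deg 0.06342200186313929
[ 0.5383 -0.0873]
[0.908, 0.031, 2.026] [-0.0, 0.0, -0.001]
per row mm 177.61827557720574 deg 0.06342200186313929
```

```bash
python3 -m crank '[[-1,[0.2,0.01,0.35],[0,0,0]],[-1,[0.25,0.01,0.45],[0,0,0]],[-1,[0.25,0.01,0.5],[0,0,0]],[-1,[0.145,0,0.45],[0,0,0]],[-1,[0,0,0.25],[0,0,0]]]'
python3 -m crank '[[-1,[0,0,0],[0,0,0]],[-1,[0,0,0],[0,0,0]],[-1,[0,0,0],[0,0,0]],[-1,[0,0,0],[0,0,0]],[-1,[0,0,0],[0,0,0]]]'

```

```text
clock: 5.9
position: [0.537, -0.0897, 0.0553]
ee_rot: [0.693, 0.721, -0.0, -0.002]
ft_force: [0.2, 0.6, -3.8]
grip_width: 0.461
clock: 6.4
position: [0.539, -0.0927, 0.0591]
ee_rot: [0.694, 0.72, 0.0, 0.001]
ft_force: [-0.2, -0.7, -4.1]
grip_width: 0.46
```

```bash
python3 -m crank '[[-1,[0,0,0.06],[0,0,0]],[-1,[0,0,0.05],[0,0,0]],[-1,[0,0,0],[0,0,0]],[-1,[0,0,0],[0,0,0]],[-1,[0,0,0],[0,0,0]]]'
python3 -m crank '[[-1,[0,0,0.015],[0,0,0]],[-1,[0,0,0],[0,0,0]],[-1,[0,0,0.015],[0,0,0]],[-1,[0,0,0],[0,0,0]],[-1,[0,0,0],[0,0,0]]]'
python3 - <<'E'
from h import *
print(manip.get_obs()["ft_force"])
o=manip.get_obs();im=manip.camera("wrist");cv2.imwrite("pics/w5.png",im);np.save("w5.npy",wT(o))
E
```

```text
clock: 6.9
position: [0.5385, -0.0922, 0.0493]
ee_rot: [0.694, 0.72, 0.0, 0.0]
ft_force: [0.4, 0.4, -4.2]
grip_width: 0.46
clock: 7.4
position: [0.5386, -0.0923, 0.0471]
ee_rot: [0.694, 0.72, 0.0, 0.0]
ft_force: [-1.0, 0.7, 0.5]
grip_width: 0.461
[-0.9592  0.6672  0.5114]
```

View pics/w5.png

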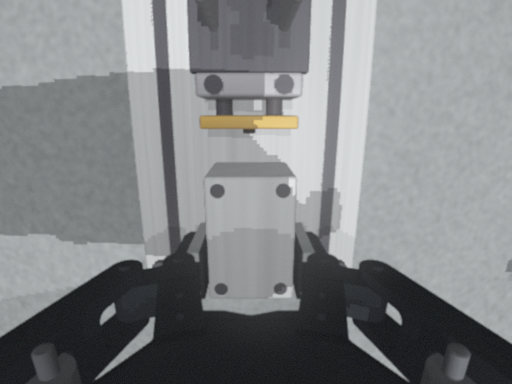

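The block rests on the plate: the vertical load went from -4.2 to 0.5 N. It is centred, with the brass at columns 200-299 and the block at 206-295. Now I'll slide it towards the stop.

```bash
python3 -m crank '[[-1,[0.06,0,0],[0,0,0]],[-1,[0.06,0,0],[0,0,0]],[-1,[0.03,0,0],[0,0,0]],[-1,[0,0,0],[0,0,0]],[-1,[0,0,0],[0,0,0]]]'
python3 -m crank '[[-1,[0.0125,0,0],[0,0,0]],[-1,[0,0,0],[0,0,0]],[-1,[0.0125,0,0],[0,0,0]],[-1,[0,0,0],[0,0,0]],[-1,[0,0,0],[0,0,0]]]'

```

```text
clock: 7.95
position: [0.5382, -0.0795, 0.0471]
ee_rot: [0.693, 0.72, 0.0, -0.0]
ft_force: [-0.5, 1.6, 3.1]
grip_width: 0.459
clock: 8.45
position: [0.5382, -0.079, 0.0472]
ee_rot: [0.694, 0.72, -0.0, 0.001]
ft_force: [0.4, -5.3, 4.3]
grip_width: 0.461
```

```bash
python3 -m crank '[[-1,[0.0125,0,0],[0,0,0]],[-1,[0,0,0],[0,0,0]],[-1,[0,0,0],[0,0,0]],[-1,[0,0,0],[0,0,0]],[-1,[0,0,0],[0,0,0]]]'
python3 - <<'E'
from h import *
o=manip.get_obs();im=manip.camera("wrist");cv2.imwrite("pics/w6.png",im);np.save("w6.npy",wT(o));print(o["ft_force"],o["position"])
crop(im,170,60,160,150,4,"pics/w6c.png")
E
```

```text
clock: 8.95
position: [0.5381, -0.0779, 0.0471]
ee_rot: [0.694, 0.72, -0.0, 0.0]
ft_force: [0.3, -4.4, 5.0]
grip_width: 0.459
[ 0.3032 -4.3539  4.9815] [ 0.5381 -0.0779  0.0471]
```

View pics/w6c.png

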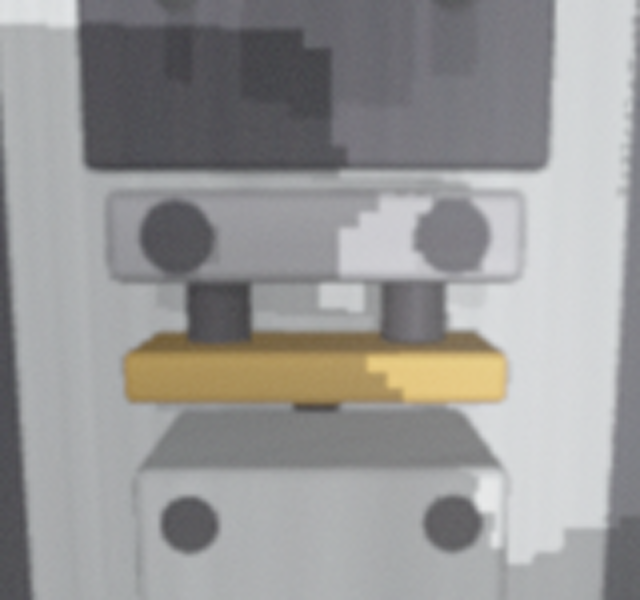

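A small gap remains: the brass edge is at crop row 402 and the block's front edge at about 408. The force so far is plate drag under the 5 N down-load. I'll ease the down-load and go on.

```bash
python3 -m crank '[[-1,[0,0,-0.006],[0,0,0]],[-1,[0,0,0],[0,0,0]],[-1,[0.0125,0,0],[0,0,0]],[-1,[0,0,0],[0,0,0]],[-1,[0,0,0],[0,0,0]]]'
python3 -m crank '[[-1,[0.0125,0,0],[0,0,0]],[-1,[0,0,0],[0,0,0]],[-1,[0,0,0],[0,0,0]],[-1,[0,0,0],[0,0,0]],[-1,[0,0,0],[0,0,0]]]'

```

```text
clock: 9.5
position: [0.5376, -0.076, 0.0472]
ee_rot: [0.694, 0.72, -0.0, -0.0]
ft_force: [-0.4, -1.7, -0.8]
grip_width: 0.461
clock: 10.0
position: [0.5376, -0.0749, 0.0472]
ee_rot: [0.694, 0.72, -0.0, -0.0]
ft_force: [-0.0, -0.0, -3.6]
grip_width: 0.455
```

```bash
python3 -m crank '[[-1,[0.0125,0,0.002],[0,0,0]],[-1,[0,0,0],[0,0,0]],[-1,[0,0,0],[0,0,0]],[-1,[0,0,0],[0,0,0]],[-1,[0,0,0],[0,0,0]]]'
python3 -m crank '[[-1,[0.0125,0,0],[0,0,0]],[-1,[0,0,0],[0,0,0]],[-1,[0,0,0],[0,0,0]],[-1,[0,0,0],[0,0,0]],[-1,[0,0,0],[0,0,0]]]'

```

```text
clock: 10.5
position: [0.5377, -0.0742, 0.0472]
ee_rot: [0.694, 0.72, -0.0, -0.0]
ft_force: [-0.1, -0.8, -3.9]
grip_width: 0.457
clock: 11.0
position: [0.5377, -0.0733, 0.0472]
ee_rot: [0.694, 0.72, -0.0, 0.0]
ft_force: [0.1, -0.7, -4.4]
grip_width: 0.458
```

```bash
python3 -m crank '[[-1,[0.0125,0,0.003],[0,0,0]],[-1,[0,0,0],[0,0,0]],[-1,[0,0,0],[0,0,0]],[-1,[0,0,0],[0,0,0]],[-1,[0,0,0],[0,0,0]]]'
python3 -m crank '[[-1,[0.0125,0,0],[0,0,0]],[-1,[0,0,0],[0,0,0]],[-1,[0,0,0],[0,0,0]],[-1,[0,0,0],[0,0,0]],[-1,[0,0,0],[0,0,0]]]'

```

```text
clock: 11.5
position: [0.5377, -0.0731, 0.0472]
ee_rot: [0.694, 0.72, -0.0, 0.0]
ft_force: [-2.5, -5.1, -0.5]
grip_width: 0.46
clock: 12.0
position: [0.5377, -0.073, 0.0472]
ee_rot: [0.694, 0.72, -0.001, 0.001]
ft_force: [-2.3, -7.0, -1.1]
grip_width: 0.459
```

Contact is made at TCP y of about -73 mm, which fits the measured face. Building up to about 10 N.

```bash
python3 -m crank '[[-1,[0.0125,0,0],[0,0,0]],[-1,[0,0,0],[0,0,0]],[-1,[0,0,0],[0,0,0]],[-1,[0,0,0],[0,0,0]],[-1,[0,0,0],[0,0,0]]]'

```

```text
clock: 12.5
position: [0.5376, -0.073, 0.0473]
ee_rot: [0.695, 0.719, -0.001, 0.001]
ft_force: [-1.4, -10.0, -0.0]
grip_width: 0.457
```

```bash
python3 -m crank '[[-1,[0.008,0,0],[0,0,0]],[-1,[0,0,0],[0,0,0]],[-1,[0,0,0],[0,0,0]],[-1,[0,0,0],[0,0,0]],[-1,[0,0,0],[0,0,0]]]'
python3 - <<'E'
from h import *
o=manip.get_obs();im=manip.camera("wrist");cv2.imwrite("pics/w7.png",im);print(o["ft_force"],o["position"],manip.get_obs()["ft_force"])
crop(im,170,60,160,150,4,"pics/w7c.png")
E
```

```text
clock: 13.0
position: [0.5376, -0.0729, 0.0473]
ee_rot: [0.695, 0.719, -0.001, 0.001]
ft_force: [-1.9, -12.6, 0.3]
grip_width: 0.46
[ -1.858  -12.5589   0.3   ] [ 0.5376 -0.0729  0.0473] [ -1.4569 -11.7438   0.3966]
```

View pics/w7c.png

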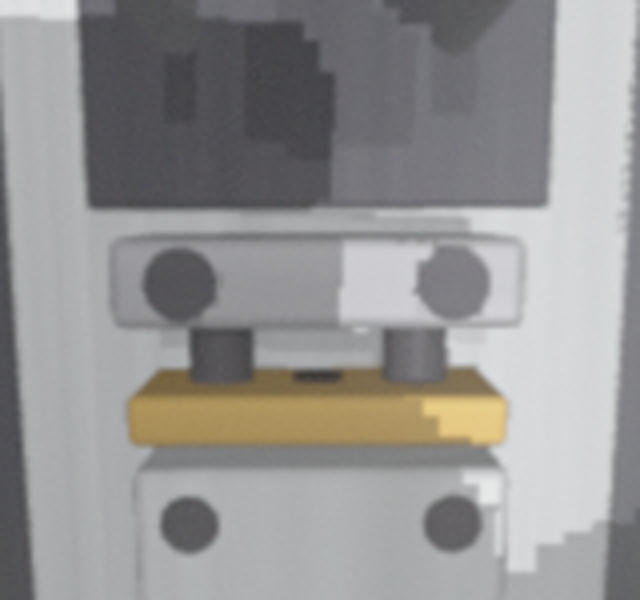

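The block is flush and square on the brass face, the pin pushed in, at about 12 N total including drag. I'll ease most of the preload and open.

```bash
python3 -m crank '[[-1,[-0.012,0,0],[0,0,0]],[-1,[-0.012,0,0],[0,0,0]],[-1,[0,0,0],[0,0,0]],[0.2,[0,0,0],[0,0,0]],[0.4,[0,0,0],[0,0,0]]]'
python3 -m crank '[[0.8,[0,0,0],[0,0,0]],[0.8,[0,0,0],[0,0,0]],[0.8,[0,0,0],[0,0,0]],[0.8,[0,0,0],[0,0,0]],[0.8,[0,0,0],[0,0,0]]]'
python3 - <<'E'
from h import *
o=manip.get_obs();im=manip.camera("wrist");cv2.imwrite("pics/w8.png",im)
E
```

```text
clock: 13.55
position: [0.5383, -0.0707, 0.0474]
ee_rot: [0.693, 0.72, 0.001, 0.0]
ft_force: [-0.6, 0.3, -0.3]
grip_width: 0.701
clock: 14.05
position: [0.5377, -0.0715, 0.047]
ee_rot: [0.694, 0.72, 0.0, 0.0]
ft_force: [-0.6, -0.3, -0.5]
grip_width: 0.902
```

View pics/w8.png

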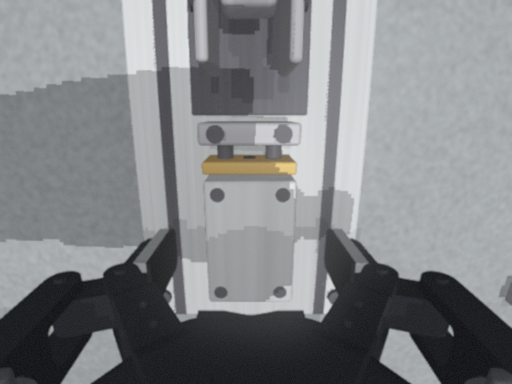

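The block is standing against the brass with the jaws open. I'll retract, then check the handle by triangulating the blue grip.

```bash
python3 -m crank '[[0.8,[0,0,-0.3],[0,0,0]],[0.8,[-0.1,0,-0.5],[0,0,0]],[0.8,[-0.15,0,-0.6],[0,0,0]],[-1,[0,0,-0.6],[0,0,0]],[-1,[0,0,-0.6],[0,0,0]]]'
python3 - <<'E'
from h import *
cs={}
for n in("scene","top"):
    im=cv2.imread(f"pics/{n}0.png");h=cv2.cvtColor(im,cv2.COLOR_BGR2HSV);m=cv2.inRange(h,(105,140,50),(125,255,255))
    k,l,st,c=cv2.connectedComponentsWithStats(m)
    for s,cc in zip(st[1:],c[1:]):
        if 20<s[4]<600: print(n,s,cc)
a=np.radians(2.2)
f=lambda x,y,z:np.array([.5369,-.0327,0])+np.array([np.cos(a),np.sin(a),0])*x+np.array([-np.sin(a),np.cos(a),0])*y+np.array([0,0,z])
for s in (65,102,140):
    P=f(0,.122+s/1000*np.cos(1.07),.055+s/1000*np.sin(1.07));print(s,P,proj("scene",P),proj("top",P))
E
```

```text
clock: 14.6
position: [0.538, -0.0919, 0.257]
ee_rot: [0.694, 0.72, 0.0, 0.0]
ft_force: [1.9, -0.9, 0.1]
grip_width: 0.577
scene [ 77 102   6  10  33] [ 79.5758 106.7273]
scene [275 148  10  18  99] [279.6768 156.2929]
scene [206 216  10  13 111] [210.7027 221.8018]
top [320 184  11  11  89] [325.3371 189.3258]
top [201 189  15   9  96] [207.5312 193.5938]
65 [0.531  0.1204 0.112 ] [277.491  164.7795] [213.5239 195.4187]
102 [0.5303 0.1381 0.1445] [280.3644 156.2851] [207.3077 194.1423]
140 [0.5296 0.1564 0.1778] [283.3416 147.4805] [200.6657 192.7781]
```

The stop-frame model predicts the grip at scene (280.4,156.3) and top (207.3,194.1). Measured, it is at (279.7,156.3) and (207.5,193.6), so the hinge position holds. Next I go over the clamp at height to the hinge side of the grip.

```bash
cat >> h.py <<'E'
a_=np.radians(2.2)
def f(x,y,z): return np.array([.5369,-.0327,0])+np.array([np.cos(a_),np.sin(a_),0])*x+np.array([-np.sin(a_),np.cos(a_),0])*y+np.array([0,0,z])
def corner(th,s=.118): return np.array([.122+s*np.cos(th)-.008*np.sin(th),.055+s*np.sin(th)+.008*np.cos(th)])
def tcp_for(th,s=.118,gap=0): 
    c=corner(th,s);return f(0,c[0]-.011-gap,c[1]+.022)
E
python3 - <<'E'
from h import *
p,q=cur();print(p)
plan(p,q,f(0,.149,.285),quat_yaw(np.radians(92.2)),6)
for th in(1.07,.9,.7,.5,.3,.22,.15,.07,.02): print(th,corner(th),tcp_for(th))
E
```

```text
[ 0.538  -0.0919  0.257 ]
[0.434, 0.002, -0.058] [0.0, 0.0, -0.0]
[0.434, 0.002, -0.058] [0.0, 0.0, -0.0]
[0.434, 0.002, -0.058] [0.0, 0.0, -0.0]
[0.434, 0.002, -0.058] [0.0, 0.0, -0.0]
[0.434, 0.002, -0.058] [0.0, 0.0, -0.0]
[0.434, 0.002, -0.058] [0.0, 0.0, -0.0]
per row mm 35.00507560199857 deg 0.014350536439036362
1.07 [0.1716 0.1624] [0.5307 0.1278 0.1844]
0.9 [0.1891 0.1524] [0.5301 0.1453 0.1744]
0.7 [0.2071 0.1371] [0.5294 0.1633 0.1591]
0.5 [0.2217 0.1186] [0.5288 0.1779 0.1406]
0.3 [0.2324 0.0975] [0.5284 0.1885 0.1195]
0.22 [0.2354 0.0886] [0.5283 0.1915 0.1106]
0.15 [0.2375 0.0805] [0.5282 0.1936 0.1025]
0.07 [0.2392 0.0712] [0.5281 0.1953 0.0932]
0.02 [0.2398 0.0654] [0.5281 0.1959 0.0874]
```

```bash
python3 -m crank '[[-1,[0,0,-0.2],[0,0,0]],[-1,[0.2,0,-0.2],[0,0,0]],[-1,[0.5,0,0],[0,0,0]],[-1,[0.5,0,0],[0,0,0]],[-1,[0.5,0,0],[0,0,0]]]'
python3 -m crank '[[-1,[0.5,0.01,0],[0,0,0]],[-1,[0.4,0,0],[0,0,0]],[-1,[0,0,0],[0,0,0]],[-1,[0,0,0],[0,0,0]],[-1,[0,0,0],[0,0,0]]]'
python3 - <<'E'
from h import *
p,q=cur();print(p);plan(p,q,f(0,.149,.23),quat_yaw(np.radians(92.2)),1)
im=manip.camera("wrist");cv2.imwrite("pics/w9.png",im)
E
```

```text
clock: 15.1
position: [0.533, 0.0457, 0.2872]
ee_rot: [0.694, 0.72, 0.0, 0.0]
ft_force: [1.0, -0.3, 0.1]
grip_width: 0.003
clock: 15.6
position: [0.5316, 0.1151, 0.2868]
ee_rot: [0.694, 0.72, -0.0, 0.0]
ft_force: [-0.4, -0.5, 0.5]
grip_width: 0.002
[0.5316 0.1151 0.2868]
[0.014, -0.005, 0.711] [-0.0, 0.001, -0.003]
per row mm 56.855343375171536 deg 0.14145991395458513
```

View pics/w9.png

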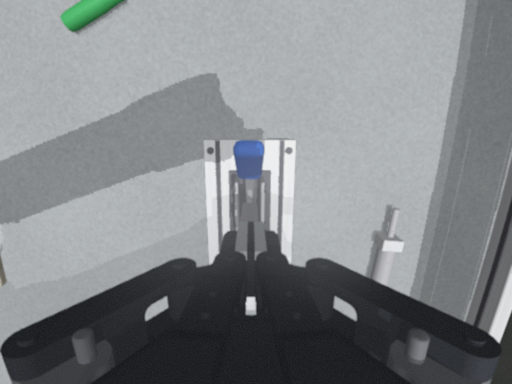

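The blue grip is at (249,158), laterally in line with the shut fingertips at columns 235-265, and the fingers are clear on the hinge side. Descending.

```bash
python3 -m crank '[[-1,[0.014,-0.005,0.3],[0,0,0]],[-1,[0,0,0.3],[0,0,0]],[-1,[0,0,0.1],[0,0,0]],[-1,[0,0,0],[0,0,0]],[-1,[0,0,0],[0,0,0]]]'
python3 -m crank '[[-1,[0,0,0.2],[0,0,0]],[-1,[0,0,0.2],[0,0,0]],[-1,[0,0,0.15],[0,0,0]],[-1,[0,0,0],[0,0,0]],[-1,[0,0,0],[0,0,0]]]'
python3 - <<'E'
from h import *
p,q=cur();print(p,f(0,.149,.184));plan(p,q,tcp_for(1.07,.118,0),quat_yaw(np.radians(92.2)),1)
im=manip.camera("scene");crop(im,215,105,130,110,6,"pics/s9.png")
E
```

```text
clock: 16.15
position: [0.5314, 0.1172, 0.232]
ee_rot: [0.694, 0.72, 0.0, 0.0]
ft_force: [0.8, -0.2, 0.4]
grip_width: -0.003
clock: 16.65
position: [0.5313, 0.1175, 0.1878]
ee_rot: [0.694, 0.72, 0.0, 0.0]
ft_force: [0.3, 0.5, 0.3]
grip_width: 0.003
[0.5313 0.1175 0.1878] [0.5312 0.1162 0.184 ]
[0.129, -0.003, 0.043] [0.001, -0.0, -0.001]
per row mm 10.853081696049415 deg 0.07264785240279445
```

View pics/s9.png

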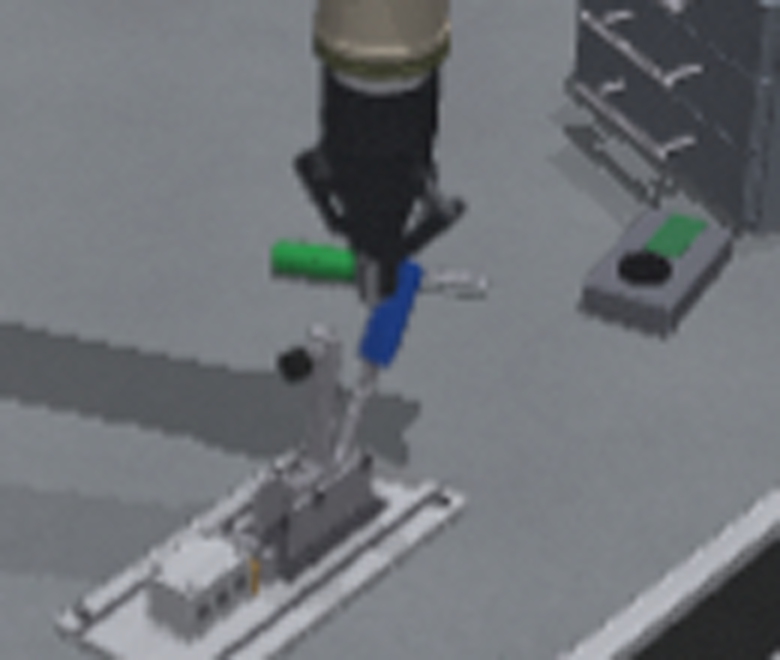

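```bash
python3 -m crank '[[-1,[0.06,0,0.02],[0,0,0]],[-1,[0.069,0,0.023],[0,0,0]],[-1,[0.04,0,0.022],[0,0,0]],[-1,[0.04,0,0.022],[0,0,0]],[-1,[0,0,0],[0,0,0]]]'

```

```text
clock: 17.2
position: [0.5302, 0.1348, 0.1798]
ee_rot: [0.693, 0.721, -0.0, -0.0]
ft_force: [0.6, 1.1, -0.4]
grip_width: 0.001
```

```bash
python3 -m crank '[[-1,[0.046,0,0.027],[0,0,0]],[-1,[0.046,0,0.027],[0,0,0]],[-1,[0.046,0,0.027],[0,0,0]],[-1,[0,0,0],[0,0,0]],[-1,[0,0,0],[0,0,0]]]'
python3 - <<'E'
from h import *
p,q=cur();print(p);plan(p,q,tcp_for(.9),quat_yaw(np.radians(92.2)),1)
E
```

```text
clock: 17.7
position: [0.5297, 0.1455, 0.1734]
ee_rot: [0.694, 0.72, -0.0, -0.0]
ft_force: [1.0, 0.1, 0.1]
grip_width: 0.002
[0.5297 0.1455 0.1734]
[-0.003, 0.004, -0.013] [-0.001, -0.0, -0.001]
per row mm 1.1116027879756987 deg 0.03627415346820285
```

```bash
python3 -m crank '[[-1,[0.075,0,0.055],[0,0,0]],[-1,[0.075,0,0.06],[0,0,0]],[-1,[0.075,0,0.07],[0,0,0]],[-1,[0,0,0],[0,0,0]],[-1,[0,0,0],[0,0,0]]]'
python3 - <<'E'
from h import *
p,q=cur();print(p);plan(p,q,tcp_for(.7),quat_yaw(np.radians(92.2)),1)
im=manip.camera("scene");crop(im,215,105,130,110,6,"pics/s10.png")
E
```

```text
clock: 18.2
position: [0.5289, 0.1637, 0.1585]
ee_rot: [0.693, 0.721, -0.0, -0.0]
ft_force: [-0.1, 0.5, -0.8]
grip_width: 0.0
[0.5289 0.1637 0.1585]
[-0.006, 0.005, -0.009] [-0.001, -0.0, 0.0]
per row mm 0.9286193519989951 deg 0.040703174312834794
```

View pics/s10.png

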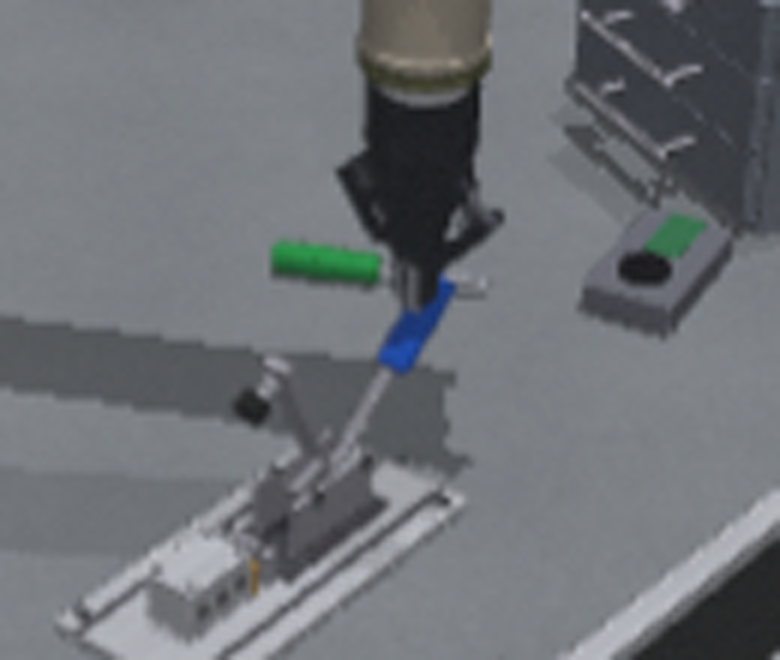

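The handle and clamp arm are swinging as expected, with the fingertips on the grip's upper face at about crop (415,305). Continuing along the arc.

```bash
python3 -m crank '[[-1,[0.06,-0.003,0.072],[0,0,0]],[-1,[0.06,0,0.078],[0,0,0]],[-1,[0.055,0,0.082],[0,0,0]],[-1,[0,0,0],[0,0,0]],[-1,[0,0,0],[0,0,0]]]'
python3 - <<'E'
from h import *
p,q=cur();print(p);plan(p,q,tcp_for(.5),quat_yaw(np.radians(92.2)),1)
E
```

```text
clock: 18.75
position: [0.5281, 0.1773, 0.1397]
ee_rot: [0.694, 0.72, -0.0, -0.0]
ft_force: [0.5, 0.8, -0.5]
grip_width: -0.0
[0.5281 0.1773 0.1397]
[0.006, 0.009, -0.011] [-0.001, 0.0, -0.0]
per row mm 1.2389441746013878 deg 0.06300961619608228
```

```bash
python3 -m crank '[[-1,[0.048,0,0.085],[0,0,0]],[-1,[0.044,0,0.088],[0,0,0]],[-1,[0.04,0,0.09],[0,0,0]],[-1,[0,0,0],[0,0,0]],[-1,[0,0,0],[0,0,0]]]'
python3 - <<'E'
from h import *
p,q=cur();print(p);plan(p,q,tcp_for(.3),quat_yaw(np.radians(92.2)),1)
E
```

```text
clock: 19.25
position: [0.5278, 0.1879, 0.1188]
ee_rot: [0.694, 0.72, -0.0, -0.0]
ft_force: [0.0, -0.7, -0.2]
grip_width: -0.001
[0.5278 0.1879 0.1188]
[0.008, 0.008, -0.009] [-0.001, 0.0, -0.001]
per row mm 1.137852371261056 deg 0.052076568010971824
```

```bash
python3 -m crank '[[-1,[0.02,0.008,0.05],[0,0,0]],[-1,[0.02,0,0.05],[0,0,0]],[-1,[0,0,0],[0,0,0]],[-1,[0,0,0],[0,0,0]],[-1,[0,0,0],[0,0,0]]]'
python3 -m crank '[[-1,[0.012,0,0.03],[0,0,0]],[-1,[0,0,0],[0,0,0]],[-1,[0,0,0],[0,0,0]],[-1,[0,0,0],[0,0,0]],[-1,[0,0,0],[0,0,0]]]'

```

```text
clock: 19.75
position: [0.5286, 0.1909, 0.1112]
ee_rot: [0.694, 0.72, 0.0, 0.0]
ft_force: [0.7, -0.1, -0.1]
grip_width: 0.002
clock: 20.25
position: [0.5286, 0.1918, 0.1088]
ee_rot: [0.694, 0.72, -0.0, 0.0]
ft_force: [-0.2, -1.7, 4.0]
grip_width: -0.003
```

```bash
python3 -m crank '[[-1,[0.005,0,0.02],[0,0,0]],[-1,[0,0,0],[0,0,0]],[-1,[0,0,0],[0,0,0]],[-1,[0,0,0],[0,0,0]],[-1,[0,0,0],[0,0,0]]]'
python3 -m crank '[[-1,[0.005,0,0.02],[0,0,0]],[-1,[0,0,0],[0,0,0]],[-1,[0,0,0],[0,0,0]],[-1,[0,0,0],[0,0,0]],[-1,[0,0,0],[0,0,0]]]'

```

```text
clock: 20.75
position: [0.5286, 0.1922, 0.1072]
ee_rot: [0.694, 0.72, -0.0, 0.0]
ft_force: [0.2, -3.5, 5.5]
grip_width: -0.002
clock: 21.25
position: [0.5286, 0.1926, 0.1057]
ee_rot: [0.694, 0.72, 0.0, 0.0]
ft_force: [-0.4, -2.6, 6.1]
grip_width: -0.001
```

```bash
python3 -m crank '[[-1,[0.004,0,0.02],[0,0,0]],[-1,[0,0,0],[0,0,0]],[-1,[0,0,0],[0,0,0]],[-1,[0,0,0],[0,0,0]],[-1,[0,0,0],[0,0,0]]]'
python3 -m crank '[[-1,[0.004,0,0.02],[0,0,0]],[-1,[0,0,0],[0,0,0]],[-1,[0,0,0],[0,0,0]],[-1,[0,0,0],[0,0,0]],[-1,[0,0,0],[0,0,0]]]'

```

```text
clock: 21.75
position: [0.5286, 0.193, 0.1042]
ee_rot: [0.694, 0.72, 0.0, 0.0]
ft_force: [-1.6, -2.9, 6.3]
grip_width: -0.001
clock: 22.25
position: [0.5286, 0.1934, 0.1026]
ee_rot: [0.694, 0.72, 0.0, 0.0]
ft_force: [-1.5, -2.4, 7.2]
grip_width: -0.003
```

```bash
python3 -m crank '[[-1,[0.003,0,0.02],[0,0,0]],[-1,[0,0,0],[0,0,0]],[-1,[0.003,0,0.02],[0,0,0]],[-1,[0,0,0],[0,0,0]],[-1,[0,0,0],[0,0,0]]]'
python3 -m crank '[[-1,[0.002,0,0.02],[0,0,0]],[-1,[0,0,0],[0,0,0]],[-1,[0,0,0],[0,0,0]],[-1,[0,0,0],[0,0,0]],[-1,[0,0,0],[0,0,0]]]'

```

```text
clock: 22.75
position: [0.5286, 0.1941, 0.0994]
ee_rot: [0.694, 0.72, 0.0, 0.0]
ft_force: [-0.0, -1.3, 5.9]
grip_width: 0.002
clock: 23.25
position: [0.5286, 0.1945, 0.0978]
ee_rot: [0.694, 0.72, 0.0, -0.0]
ft_force: [0.1, -0.8, 6.5]
grip_width: -0.0
```

```bash
python3 -m crank '[[-1,[0.002,0,0.02],[0,0,0]],[-1,[0,0,0],[0,0,0]],[-1,[0,0,0],[0,0,0]],[-1,[0,0,0],[0,0,0]],[-1,[0,0,0],[0,0,0]]]'
python3 -m crank '[[-1,[0.002,0,0.02],[0,0,0]],[-1,[0,0,0],[0,0,0]],[-1,[0,0,0],[0,0,0]],[-1,[0,0,0],[0,0,0]],[-1,[0,0,0],[0,0,0]]]'

```

```text
clock: 23.75
position: [0.5285, 0.1947, 0.0961]
ee_rot: [0.694, 0.72, 0.0, -0.0]
ft_force: [-0.2, 0.5, 4.1]
grip_width: 0.002
clock: 24.25
position: [0.5284, 0.1944, 0.0943]
ee_rot: [0.694, 0.72, -0.0, -0.0]
ft_force: [0.3, 1.8, 2.8]
grip_width: 0.002
```

```bash
python3 -m crank '[[-1,[0,0,0.015],[0,0,0]],[-1,[0,0,0],[0,0,0]],[-1,[0,0,0],[0,0,0]],[-1,[0,0,0],[0,0,0]],[-1,[0,0,0],[0,0,0]]]'
python3 -m crank '[[-1,[0,0,0.015],[0,0,0]],[-1,[0,0,0],[0,0,0]],[-1,[0,0,0],[0,0,0]],[-1,[0,0,0],[0,0,0]],[-1,[0,0,0],[0,0,0]]]'

```

```text
clock: 24.75
position: [0.5283, 0.194, 0.0929]
ee_rot: [0.694, 0.72, -0.0, 0.0]
ft_force: [0.4, 0.3, 0.2]
grip_width: 0.003
clock: 25.25
position: [0.5285, 0.1941, 0.0919]
ee_rot: [0.694, 0.72, -0.0, 0.0]
ft_force: [-0.3, -0.4, 0.0]
grip_width: 0.0
```

The force fell to zero, so the handle has gone past the dead point. I'll follow gently to check that it is not hanging up.

```bash
python3 -m crank '[[-1,[0,0,0.0125],[0,0,0]],[-1,[0,0,0],[0,0,0]],[-1,[0,0,0.0125],[0,0,0]],[-1,[0,0,0],[0,0,0]],[-1,[0,0,0],[0,0,0]]]'
python3 -m crank '[[-1,[0,0,0.0125],[0,0,0]],[-1,[0,0,0],[0,0,0]],[-1,[0,0,0],[0,0,0]],[-1,[0,0,0],[0,0,0]],[-1,[0,0,0],[0,0,0]]]'
python3 - <<'E'
from h import *
im=manip.camera("scene");crop(im,215,105,130,110,6,"pics/s11.png")
E
```

```text
clock: 25.75
position: [0.5285, 0.1943, 0.0899]
ee_rot: [0.694, 0.72, -0.0, 0.0]
ft_force: [-0.5, 0.3, -0.0]
grip_width: -0.002
clock: 26.25
position: [0.5285, 0.1943, 0.089]
ee_rot: [0.694, 0.72, -0.0, 0.0]
ft_force: [0.0, 0.4, -0.3]
grip_width: 0.005
```

View pics/s11.png

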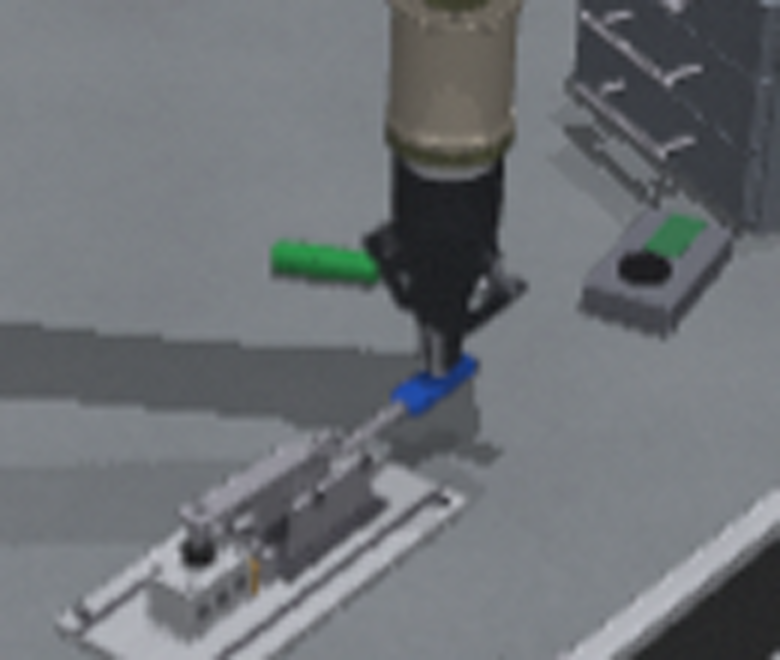

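The pad is on the middle of the block at crop (200,550) and the handle is down. I'll retract and check that it stays locked.

```bash
python3 -m crank '[[-1,[0,0,-0.2],[0,0,0]],[-1,[0,0,-0.4],[0,0,0]],[-1,[0,0,-0.6],[0,0,0]],[-1,[0,0,-0.6],[0,0,0]],[-1,[0,0,-0.6],[0,0,0]]]'
python3 -m crank '[[-1,[0.4,0,0],[0,0,0]],[-1,[0.4,0,0],[0,0,0]],[-1,[0,0,0],[0,0,0]],[-1,[0,0,0],[0,0,0]],[-1,[0,0,0],[0,0,0]]]'
python3 - <<'E'
from h import *
im=manip.camera("scene");crop(im,215,130,130,90,6,"pics/s12.png")
h=cv2.cvtColor(im,cv2.COLOR_BGR2HSV);m=cv2.inRange(h,(105,140,50),(125,255,255));k,l,st,c=cv2.connectedComponentsWithStats(m)
print([(s.tolist(),cc) for s,cc in zip(st,c) if 20<s[4]<600])
for th in (.02,.07,.2): print(th,proj("scene",f(0,.122+.102*np.cos(th),.055+.102*np.sin(th))))
cv2.imwrite("pics/t12.png",manip.camera("top"))
w=manip.camera("wrist");cv2.imwrite("pics/w12.png",w);print(manip.get_obs()["ft_force"])
E
```

```text
clock: 26.8
position: [0.528, 0.1945, 0.2843]
ee_rot: [0.693, 0.72, 0.0, 0.0]
ft_force: [1.2, 0.4, 0.4]
grip_width: 0.002
clock: 27.3
position: [0.5263, 0.2575, 0.2814]
ee_rot: [0.694, 0.72, -0.0, 0.0]
ft_force: [0.8, -0.3, 0.3]
grip_width: 0.004
[([69, 75, 14, 37, 176], array([75.3295, 92.2443])), ([281, 163, 13, 11, 72], array([287.125 , 167.8611])), ([206, 216, 10, 13, 110], array([210.7273, 221.8545]))]
0.02 [287.5174 168.1029]
0.07 [287.5261 167.1428]
0.2 [287.3776 164.7783]
[-0.7167 -0.0452  0.2434]
```

View pics/s12.png

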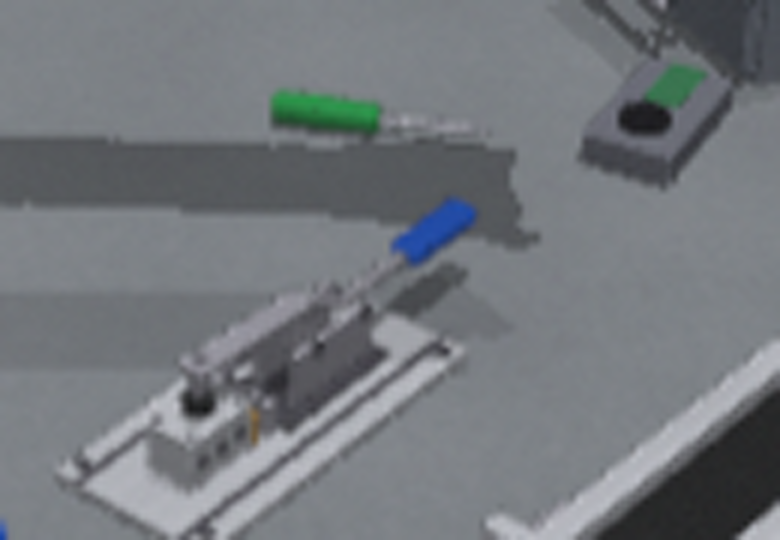

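View pics/w12.png

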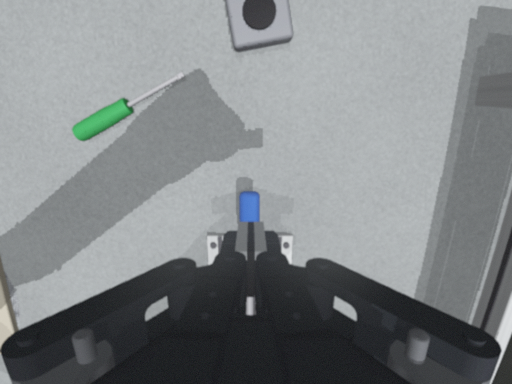

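View pics/t12.png

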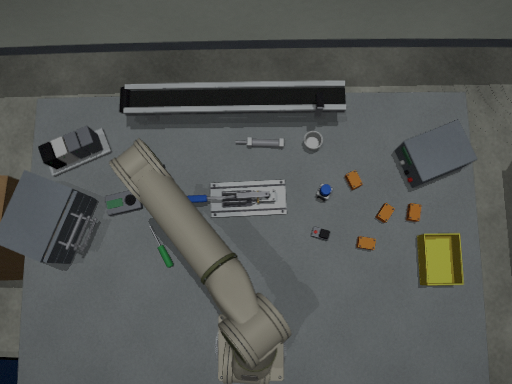

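The handle stays down: its grip is at scene (287.1,167.9), against a prediction of (287.5,168.1) for locked, and no bystander has visibly moved. One pixel spans the 0.05 rad in question, so I'll confirm with a very light touch from above that it is at its end.

```bash
python3 -m crank '[[-1,[-0.4,0,0],[0,0,0]],[-1,[-0.38,0,0],[0,0,0]],[-1,[0,0,0.5],[0,0,0]],[-1,[0,0,0.5],[0,0,0]],[-1,[0,0,0.5],[0,0,0]]]'
python3 -m crank '[[-1,[0,0,0.4],[0,0,0]],[-1,[0,0,0.3],[0,0,0]],[-1,[0,0,0.1],[0,0,0]],[-1,[0,0,0],[0,0,0]],[-1,[0,0,0],[0,0,0]]]'

```

```text
clock: 27.95
position: [0.5287, 0.1948, 0.16]
ee_rot: [0.694, 0.72, 0.0, 0.001]
ft_force: [0.4, -0.3, 0.6]
grip_width: 0.0
clock: 28.45
position: [0.5292, 0.1961, 0.0983]
ee_rot: [0.694, 0.72, 0.001, 0.0]
ft_force: [-1.0, -1.3, -0.0]
grip_width: 0.003
```

```bash
python3 -m crank '[[-1,[0,0,0.05],[0,0,0]],[-1,[0,0,0.05],[0,0,0]],[-1,[0,0,0],[0,0,0]],[-1,[0,0,0],[0,0,0]],[-1,[0,0,0],[0,0,0]]]'
python3 -m crank '[[-1,[0,0,0.01],[0,0,0]],[-1,[0,0,0],[0,0,0]],[-1,[0,0,0],[0,0,0]],[-1,[0,0,0],[0,0,0]],[-1,[0,0,0],[0,0,0]]]'

```

```text
clock: 28.95
position: [0.5285, 0.196, 0.0891]
ee_rot: [0.694, 0.72, 0.0, 0.0]
ft_force: [0.2, -0.8, -0.9]
grip_width: -0.004
clock: 29.45
position: [0.5284, 0.1959, 0.0882]
ee_rot: [0.694, 0.72, 0.0, 0.0]
ft_force: [-0.2, -0.3, -0.9]
grip_width: -0.002
```

```bash
python3 -m crank '[[-1,[0,0,0.008],[0,0,0]],[-1,[0,0,0],[0,0,0]],[-1,[0,0,0],[0,0,0]],[-1,[0,0,0],[0,0,0]],[-1,[0,0,0],[0,0,0]]]'
python3 -m crank '[[-1,[0,0,0.008],[0,0,0]],[-1,[0,0,0],[0,0,0]],[-1,[0,0,0],[0,0,0]],[-1,[0,0,0],[0,0,0]],[-1,[0,0,0],[0,0,0]]]'

```

```text
clock: 29.95
position: [0.5285, 0.1959, 0.0875]
ee_rot: [0.694, 0.72, 0.0, 0.0]
ft_force: [0.3, -0.6, 0.4]
grip_width: -0.002
clock: 30.45
position: [0.5285, 0.196, 0.0871]
ee_rot: [0.694, 0.72, 0.0, 0.0]
ft_force: [-2.2, -0.8, 5.9]
grip_width: 0.002
```

There is rigid contact at TCP z 87.1 mm (end predicted at 87.4) with 6 N, so the handle is at its locked end. Retracting for a last look, then handing in.

```bash
python3 -m crank '[[-1,[0,0,-0.2],[0,0,0]],[-1,[0,0,-0.4],[0,0,0]],[-1,[0,0,-0.6],[0,0,0]],[-1,[0,0,-0.6],[0,0,0]],[-1,[0,0,-0.6],[0,0,0]]]'
python3 -m crank '[[-1,[0,0,0],[0,0,0]],[-1,[0,0,0],[0,0,0]],[-1,[0,0,0],[0,0,0]],[-1,[0,0,0],[0,0,0]],[-1,[0,0,0],[0,0,0]]]'
python3 - <<'E'
from h import *
im=manip.camera("scene");crop(im,215,130,130,90,6,"pics/s13.png");t=manip.camera("top");crop(t,195,165,130,70,6,"pics/t13.png")
E
```

```text
clock: 30.95
position: [0.5279, 0.196, 0.2818]
ee_rot: [0.694, 0.72, 0.0, 0.0]
ft_force: [0.1, -0.5, -1.0]
grip_width: -0.0
clock: 31.45
position: [0.528, 0.1957, 0.2779]
ee_rot: [0.694, 0.72, -0.001, -0.0]
ft_force: [0.2, 0.1, -1.5]
grip_width: 0.0
```

View pics/s13.png

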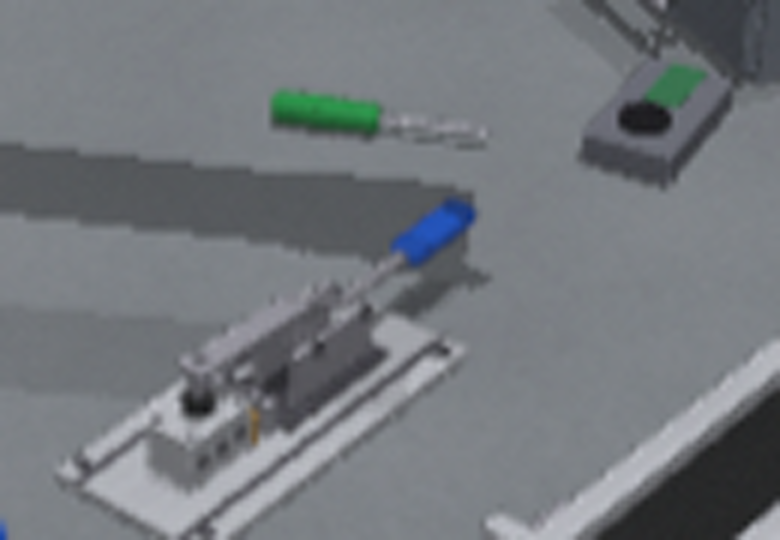

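View pics/t13.png

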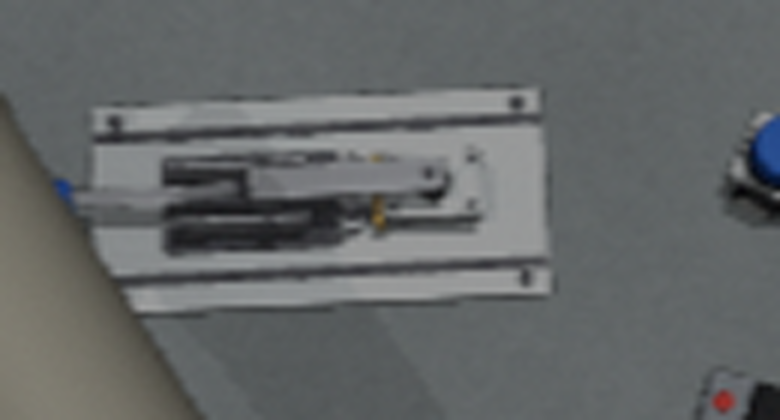

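The block is against the brass with the pad on its top, the handle is level and locked, and the robot is clear of everything.

```bash
python3 -c "
from workcell import manip
print(manip.hand_in())"
```

```text
the job is handed in; nothing more can be done
None
```

The bare aluminium block is in the fixture, pressed home against the brass stop, with the clamp locked down on it. I handed the job in at about 31.6 s of the 72 s; it reports no verdict.

- **Block:** I set it down on the plate and pressed it against the stop. The wrist force reached about 12 N including plate drag, so I estimate 8 to 11 N on the stop itself. The wrist pictures showed it flush, square and centred with the pin pushed in, and it stayed there after release.
- **Clamp:** I pushed the handle down its arc. Resistance peaked at about 7 N, a little under the 8 to 16 N the task gives, and fell to zero at the expected dead point.
- **Lock check:** A light touch of about 6 N from above met a rigid end 0.3 mm from the predicted locked height. The last pictures show the handle level and the pad on the block, with the robot clear.
- **Not measured:** I could not read the pad's force on the block; I inferred it from the lock and the pictures.
- **Disagreements:** The first wrist measurement was taken while the arm was still settling, so I repeated it at rest. That shifted the block's position by about 3 mm and its angle by 1°.
- **Bystanders:** None had visibly moved in the pictures, though I did not measure them.

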